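# Hang a blood-tube tray on the mixer's two pins and start it

### The arm

A 6-joint arm with a two-finger parallel gripper is mounted at the origin on the work surface. World frame = base frame: x ahead of the robot, y to its left, z up, the work surface at z = 0. Lengths are in mm, angles in rad, forces in N, time in s.
With the tool pointing down it reaches from about 375 to 925 mm from the base axis. Payload 5.7 kg.
Tool frame: the origin (TCP) lies midway between the tips of the shut fingers; the grasp point (between the pads) lies 19 mm behind it; z points along the fingers, y is the line along which they close (so a half turn about z gives the same grasp; the last joint's range is limited). The gripper opens to 85 mm and grips with 20 to 120 N. Pads are 22 mm wide; open, the fingers measure 114 mm over their backs; the gripper's body (76 mm by 85 mm) begins 54 mm behind the grasp point. The pads swing forward as they close: fully open they stand 13 mm farther back than shut.
Start: joints at [1.215, 0.359, 1.51, -0, 1.272, -0.115], TCP at [143.082, 582.658, 231.267] pointing down, gripper open.
Joint ranges: [-2.97, 2.97], [-1.01, 2.36], [0.21, 2.38], [-0.96, 4.11], [0.2, 2.71], [-2.98, 2.98]. Speed limits (rad/s): [2.39, 2.39, 3.14, 3.14, 3.14, 3.14].

### API

Orientations are given as [roll, pitch, yaw] about the fixed x, y, z axes, in that order (R = Rz(yaw) Ry(pitch) Rx(roll)).
In Python, from station import telemetry, vision, order gives the robot as it stands.
- The arm moves only by the tool play_rows, never from a script. Its arguments are lists of equal length, an entry for each row: "dp": the shift along the tool's x, y, z in m, a list of three; "turn": the turn, a rotation vector about the tool's x, y, z in degrees, a list of three; "gripper": the closure, from 0 (fully open) to 1 (shut). A call has exactly 5 rows; each row is the pose to reach, as a shift and turn from the pose commanded when the call began, along the tool's axes at that moment; what a row does not reach only later rows make up. A row lasts 1/12 s, in which the tool goes at most 41.7 mm and 7.16 degrees, less where a joint would pass 70% of its speed; a pose out of reach is approached as far as the arm can. A call with a gripper value outside its range is refused whole. The fingers move at their own pace and stop on an object; "squeeze" is the grip in N (left out, the last holds). Time passes only in rows, so rows that repeat a pose let the fingers close, or fill a call up. It gives the time, the measured TCP pose, the force, the opening and the grip force at its end, in the units of the state.
- telemetry.observe(): the state, without advancing time (a new reading comes with each control period).
- vision.camera(name): name is "scene" or "top" or "wrist"; returns a dict with "img" (480x640x3 uint8, blue, green, red), "fx", "fy", "cx", "cy" (pixels), "eye" and "attitude" of the camera in the world; the wrist camera has in their place "hand_eye" (4x4, takes a point from camera to tool coordinates, whose origin is the TCP and whose axes are the flange's). Camera axes: x right, y down, z forward; pixel columns grow to the right and rows downward; lengths in mm; the calibration is good to about 2 mm. A picture is of the moment at which its call begins: read the wrist's pose just before it. There is no depth.
- order.sign_off(): hands the job in; it is judged then, once.
The state is a dict: "t": time; "q": joint angles; "dq": joint speeds; "tau": joint torques, N m; "ee_pos": TCP position; "tcp_rot": TCP orientation; "ft_force": force on the tool from outside, world axes, zero at the start; "moment": the same for the moment, N m; "grip_width": opening from 0.0 (shut) to 1.0 (fully open); "grasp_force": force on a finger pad.
Only numpy, scipy, OpenCV 4.12 (cv2) and the standard library are available. Lean on these libraries where they do the work, as an engineer would, in place of code of your own. Each camera call takes 0.05 s, during which the arm holds its last target. There are 200 camera calls.

### The job

The purple-capped blood tubes are due for mixing: lift their tray by its handle, keeping it upright, and hang it by its two end holes on the two upright pins of the orbital mixer's platform, fully down and flat on the platform. The platform has stopped anywhere on its orbit, so feel for the pins gently and never press or drop the tray on the mixer with more than 45 N. Once the tray is home, let go of it and press the green start button; leave the yellow-capped serum tray and the other things on the bench alone.

Things in the scene. Friction and masses are not known exactly. Their poses are not given: they have to be found in the camera images.
- tray_handle (a point): Centre of the handle bar of the tray to be mixed: light-blue, 20 PURPLE-capped tubes, about 0.55 kg. The bar is aluminium, level, 118 mm long (this frame's x), 12 mm wide (y), 20 mm high, 115 mm above the tray's underside, on thin posts at x = +-55 mm; under its middle it is free down to the caps, 84 mm above the underside. z is up.
- tray_foot (a point): Centre of the same tray's underside, axes as the handle's. The base plate is 200 mm (x) by 110 mm (y), 8 mm thick, flat beneath, with one round through hole of 13 mm diameter at each end, at x = +-85 mm, y = 0. Either way round fits the mixer. It starts flat on the bench.
- serum_handle (a point): Centre of the handle bar of a second tray of the same make with YELLOW-capped serum tubes; not to be mixed, leave it alone.
- mixer: Ivory orbital mixer, fixed on the bench; origin on the bench under the centre of the orbit, z up. Housing 265 mm (x, from -170 to +95) by 260 mm (y), top at 85 mm, control strip on the -x side. Its aluminium platform is 150 mm (x) by 250 mm (y); two upright steel pins, 10 mm in diameter, stand on it 85 mm either side of the platform's centre along y.
- orbit (a point): Centre of the orbit, level with the platform's top face, 98 mm above the bench; axes as the mixer's. The pins end 16 mm higher, their last 4 mm tapering to 6 mm. The platform stays square to the mixer, but its centre stands 6 mm from here in an unknown direction: it stopped anywhere on that circle. Some 12 N along the circle shifts it and it stays there; radially and downward it is rigid.
- start (a joint): Green start button, 26 mm in diameter, pressed straight down; 0 = out, 0.006 m = fully down (5 N); it springs back.
- start_top (a point): Centre of the top face of the start button, 103 mm above the bench, on the mixer's control strip (at x = -134, y = -80 mm in the mixer's frame).
- bowl: White bowl, 150 mm across, 55 mm high, origin under its centre; leave alone.
- reagent: Amber reagent bottle, 48 mm across, 95 mm high, origin under its centre; leave alone.
- slide_box: Navy box of slides, 85 x 80 x 34 mm, origin under its centre; leave alone.
- sanitiser: Clear bottle with blue cap, 60 mm across, 120 mm high, origin under its centre; leave alone.
Not all that is in view belongs to the job. Leave any pink look-alike of the part that bears tray_handle alone.

How it is judged (in metres and radians):
On the way, in this order (a step that is already met when the one before it is completed fails the run):
1. the purple-capped tray is lifted off the bench (height (world z) of tray_handle above 0.15 m), for 0.1 s.
2. the tray is fully down on the platform, both pins in its holes, and let go (z of tray_handle in the frame of mixer between 0.2095 and 0.2155 m and horizontal distance between tray_handle and mixer below 0.011 m and angle between tray_handle's own z axis and vertical below 0.03 rad and angle between the x axis of tray_handle and the y axis of mixer, either way round below 0.06 rad and contact force between the fingers and tray below 0.1 N), for 0.3 s.
3. the start button is pressed (value of joint start above 0.0045 m), for 0.05 s.
At the end, for the whole second after the job is handed in: The tray is on both pins, at rest and let go: handle centre 213 mm above the bench (+2.5, -3.5 mm), level within 0.03 rad, its length along the mixer's y within 0.06 rad, within 11 mm of the mixer's origin; the start button, pressed 4.5 mm or more, is out again (z of tray_handle in the frame of mixer between 0.2095 and 0.2155 m and horizontal distance between tray_handle and mixer below 0.011 m and angle between tray_handle's own z axis and vertical below 0.03 rad and angle between the x axis of tray_handle and the y axis of mixer, either way round below 0.06 rad and value of joint start below 0.0015 m and linear speed of tray below 0.01 m/s); the robot touches nothing.
It fails at once if the tray is pressed or dropped on the mixer with more than 45 N (contact force between tray and mixer above 45 N).
It fails at once if the start button is pressed before the tray is home (value of joint start above 0.0045 m and not (z of tray_handle in the frame of mixer between 0.2095 and 0.2155 m and horizontal distance between tray_handle and mixer below 0.011 m and angle between tray_handle's own z axis and vertical below 0.03 rad and angle between the x axis of tray_handle and the y axis of mixer, either way round below 0.06 rad)).
It fails at once if the tray is tipped by more than 0.3 rad (angle between tray_handle's own z axis and vertical above 0.3 rad).
It fails at once if the serum tray or another thing on the bench is disturbed (moved 20 mm) (distance of any of serum_handle, bowl, reagent, slide_box, sanitiser from where it was at the start of the episode above 0.02 m).
It also fails if it takes over 64 s, if anything falls off the work surface, if the arm or the gripper's body presses on something with over 40 N, if the wrist force passes 120 N, or if a joint passes its speed limit or range.

## Working session

There is one attempt and no reset: what is moved stays moved. The work goes in short steps, Python scripts to look and compute and a tool call to move; the robot and the scene stay as the last step left them, time stands still between calls to the robot, and variables do not carry over. Pictures are saved under pics/ and viewed, at most 12 in all, crops included, and the job is handed in when it is done.

Besides the shell and the picture viewer there is one more tool, called after "Request:" by a JSON object that holds its "op" and its "data". play_rows: Moves the arm, as the interface text tells. Its arguments: {"type":"object","properties":{"dp":{"type":"array","items":{"type":"array","items":{"type":"number"}}},"turn":{"type":"array","items":{"type":"array","items":{"type":"number"}}},"gripper":{"type":"array","items":{"type":"number"}},"squeeze":{"type":"number"}},"required":["dp","turn","gripper"]}

```bash
mkdir -p pics
cat > h.py <<'E'
import numpy as np, cv2
from station import telemetry, vision, order
from scipy.spatial.transform import Rotation as R
def pose():
    s=telemetry.observe(); return np.array(s['ee_pos']), s
E
python3 - <<'E'
from h import *
s=telemetry.observe(); print(s)
for n in ['scene','top']:
    c=vision.camera(n); cv2.imwrite(f'pics/{n}0.png',c['img']); print({k:v for k,v in c.items() if k!='img'})
    np.savez(f'{n}0.npz',**c)
E
```

```text
{'t': 0.0, 'q': array([ 1.21490650e+00,  3.59528795e-01,  1.51142096e+00, -1.69352873e-05,
        1.27248269e+00, -1.15108834e-01]), 'dq': array([ 1.96026838e-03, -7.26452749e-05,  1.15563273e-03,  1.15333841e-03,
        3.56684347e-04,  1.35491666e-03]), 'tau': array([-1.47437862e-03, -5.27606142e+01, -2.78617805e+01, -4.88598762e-04,
        1.31951954e-02,  5.10815880e-06]), 'ee_pos': array([142.86120198, 582.05719846, 230.44377355]), 'tcp_rot': array([-3.13976317e+00, -1.95238353e-04,  2.90081647e+00]), 'ft_force': array([-0.11331036, -0.47124482, -0.19838302]), 'moment': array([ 0.03658162, -0.02554139, -0.01777967]), 'grasp_force': 0.0, 'grip_width': 1.0000777556770926}
{'fx': 455.8450641663441, 'fy': 455.8450641663441, 'cx': 322.01740276101714, 'cy': 236.14606127632922, 'eye': array([1579.865092  ,  175.53318299,  846.72020112]), 'attitude': array([-2.17763519, -0.00585861,  1.67123852])}
{'fx': 458.89769257139625, 'fy': 458.89769257139625, 'cx': 317.9196320929181, 'cy': 239.999517013741, 'eye': array([ 289.1264505 ,   61.89365117, 1451.70149345]), 'attitude': array([-2.98574603,  0.01525999, -1.57638943])}
```

View pics/top0.png

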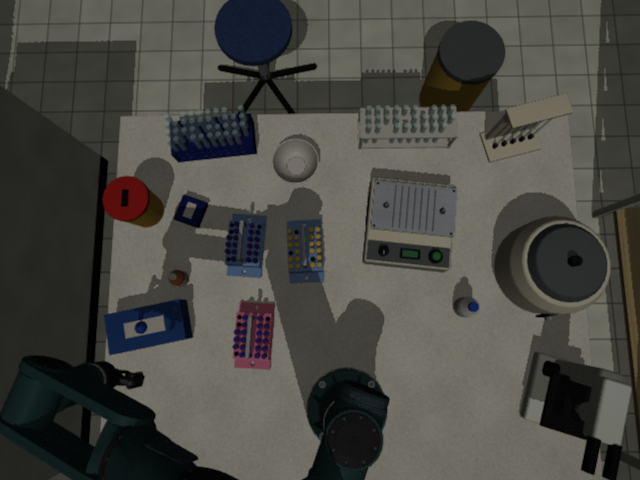

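View pics/scene0.png

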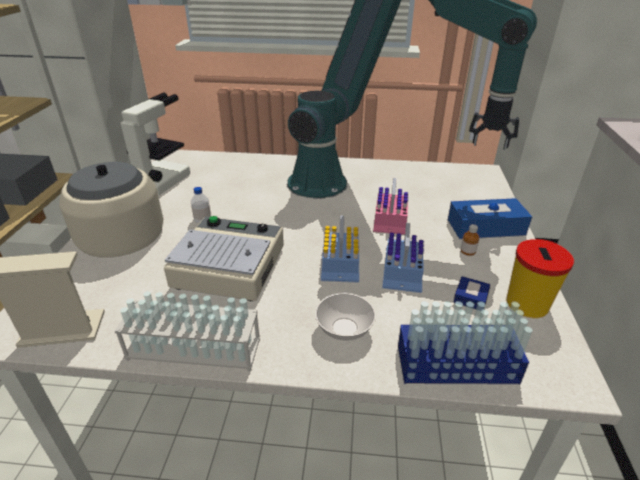

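Top view: the candidates are the blue tray with purple caps at (245,245), the blue tray with yellow caps at (306,250, serum) and the pink tray with purple caps at (254,332, decoy). I choose (245,245). The mixer is at (410,222), with pins near (387,210) and (442,210) and the green button at (436,256).

```bash
cat >> h.py <<'E'
def ray(c,uv,z):
    Rc=R.from_euler('xyz',c['attitude']).as_matrix()
    uv=np.atleast_2d(uv).astype(float)
    d=np.c_[(uv[:,0]-c['cx'])/c['fx'],(uv[:,1]-c['cy'])/c['fy'],np.ones(len(uv))]@Rc.T
    return c['eye']+d*((z-c['eye'][2])/d[:,2])[:,None]
E
python3 - <<'E'
from h import *
c=dict(np.load('top0.npz')); im=c['img']
cv2.imwrite('pics/crop1.png',cv2.resize(im[165:295,160:470],None,fx=2.5,fy=2.5,interpolation=cv2.INTER_CUBIC))
print(ray(c,[(245,245),(306,250)],125).round(),ray(c,[(436,256)],103).round(),ray(c,[(387,210),(442,210)],114).round(1))
hsv=cv2.cvtColor(im,cv2.COLOR_BGR2HSV)
m=cv2.inRange(hsv,(95,60,90),(118,255,255)); m[:, :200]=0; m[:,275:]=0; m[:205]=0;m[290:]=0
ys,xs=np.nonzero(m); print(len(xs),xs.min(),xs.max(),ys.min(),ys.max())
r=cv2.minAreaRect(np.c_[xs,ys].astype(np.float32)); print(r, ray(c,cv2.boxPoints(r),8).round(1))
# housing of the mixer
m=cv2.inRange(hsv,(0,0,0),(180,255,255))
E
```

```text
[[485. 295. 125.]
 [468. 116. 125.]] [[ 451. -267.  103.]] [[ 588.1 -124.9  114. ]
 [ 586.7 -287.8  114. ]]
319 227 260 222 276
((243.5, 249.0), (54.0, 33.0), 90.0) [[577.  374.6   8. ]
 [576.1 268.3   8. ]
 [402.7 265.9   8. ]
 [403.4 370.2   8. ]]
```

View pics/crop1.png

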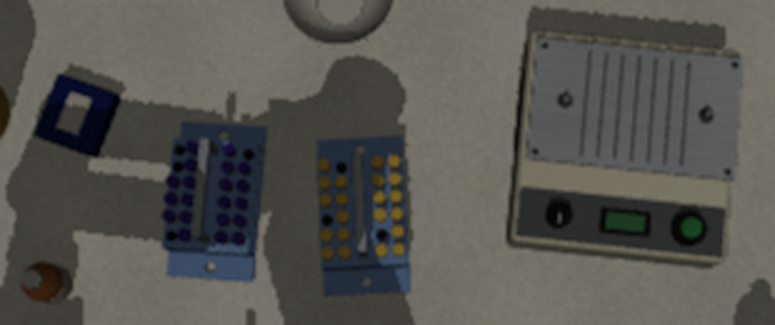

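The crop confirms it: purple caps, blue tray, with its bar at crop (203,190) and holes at (224,137) and (210,267). The pins are at crop (565,100) and (706,114), and the button at (690,227).

```bash
cat >> h.py <<'E'
def move(target, yaw=None):
    """print shift in tool axes (mm) and tool z turn (deg) to reach target / tool-x heading yaw (rad)"""
    p,s=pose(); T=R.from_euler('xyz',s['tcp_rot'])
    print('dp',T.inv().apply(np.array(target)-p).round(1))
    if yaw is not None:
        D=R.from_euler('xyz',[np.pi,0,yaw]); print('turn',np.degrees((T.inv()*D).as_rotvec()).round(2))
E
python3 - <<'E'
from h import *
c=dict(np.load('top0.npz'))
f=lambda p:(160+p[0]/2.5-.3,165+p[1]/2.5-.3)
h=ray(c,[f((224,137)),f((210,267))],8); p=ray(c,[f((565,100)),f((706,114))],114); b=ray(c,[f((690,227))],103)
print(h.round(1),h.mean(0),np.linalg.norm(h[0]-h[1]), np.arctan2(*(h[0]-h[1])[[1,0]]))
print(p.round(1),p.mean(0),np.linalg.norm(p[0]-p[1]), np.arctan2(*(p[0]-p[1])[[1,0]]),b)
a=np.arctan2(*(h[0]-h[1])[[1,0]])
t=h.mean(0);t[2]=230; move(t,a+np.pi)
E
```

```text
[[584.6 302.9   8. ]
 [417.3 317.7   8. ]] [500.92119655 310.300263     8.        ] 167.9765423150679 -0.08805933366335883
[[ 604.3 -121.5  114. ]
 [ 585.8 -288.1  114. ]] [ 595.0371125  -204.78530247  114.        ] 167.6213971225691 1.459780461708159 [[ 452.14065066 -265.70569158  103.        ]]
dp [-412.5 -178.6    0.7]
turn [-0.1  -0.02 -8.75]
```

Request:
{"op": "play_rows", "data": {"dp": [[-0.037,-0.016,0],[-0.074,-0.032,0],[-0.111,-0.048,0],[-0.148,-0.064,0],[-0.185,-0.08,0]], "turn": [[0,0,0],[0,0,0],[0,0,0],[0,0,0],[0,0,0]], "gripper": [0,0,0,0,0]}}

```text
t: 0.52
ee_pos: [304.5, 459.4, 231.0]
tcp_rot: [-3.141, -0.0, 2.901]
ft_force: [1.1, 0.4, -0.2]
grip_width: 1.0
grasp_force: 0.0
```

Request:
{"op": "play_rows", "data": {"dp": [[-0.037,-0.016,0],[-0.074,-0.032,0],[-0.111,-0.048,0],[-0.148,-0.064,0],[-0.185,-0.08,0]], "turn": [[0,0,0],[0,0,0],[0,0,-3],[0,0,-6],[0,0,-8.8]], "gripper": [0,0,0,0,0]}}

```text
t: 0.93
ee_pos: [465.3, 337.4, 231.0]
tcp_rot: [-3.141, -0.001, 3.057]
ft_force: [0.9, 0.6, -0.5]
grip_width: 0.999
grasp_force: 0.0
```

Run:
```python
from h import *
p,s=pose(); c=vision.camera('wrist'); print(p,s['tcp_rot'],s['q'])
cv2.imwrite('pics/w1.png',c['img']); np.savez('w1.npz',p=p,rot=s['tcp_rot'],**c); print(c['hand_eye'],c['fx'],c['cx'],c['cy'])
move([501,310,230],3.0535)
```

```text
[465.33148341 337.40373263 231.01983964] [-3.14124253e+00 -5.66151234e-04  3.05688705e+00] [ 5.07185337e-01  3.23310877e-01  1.56567436e+00  2.66409696e-05
  1.25327261e+00 -9.78913816e-01]
[[ 1.53198594e-04 -9.57989901e-01 -2.86801893e-01  7.23556380e+01]
 [ 9.99999959e-01  2.15711861e-04 -1.86369745e-04  8.74176509e-01]
 [ 2.40406904e-04 -2.86801853e-01  9.57989895e-01 -1.41914600e+02]
 [ 0.00000000e+00  0.00000000e+00  0.00000000e+00  1.00000000e+00]] 360.87823028705753 326.8117678519055 237.92368335395923
dp [-30.8 -20.7   1.4]
turn [-0.16  0.31  0.2 ]
```

View pics/w1.png

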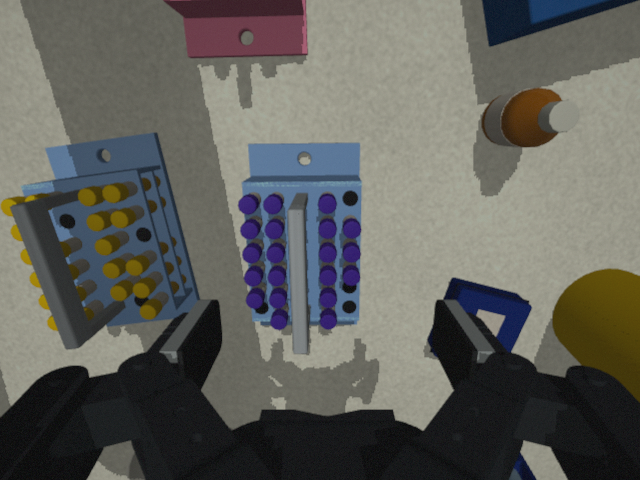

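The wrist view shows the purple tray in the middle. The bar's top face runs from (299,207) to (300,353), the near hole is at (304,158), and the serum tray is to the left.

```bash
cat >> h.py <<'E'
def wcam(c,p,rot):
    M=np.eye(4); M[:3,:3]=R.from_euler('xyz',rot).as_matrix(); M[:3,3]=p
    W=M@c['hand_eye']; return dict(fx=c['fx'],fy=c['fy'],cx=c['cx'],cy=c['cy'],eye=W[:3,3],attitude=R.from_matrix(W[:3,:3]).as_euler('xyz'))
E
python3 - <<'E'
from h import *
d=dict(np.load('w1.npz')); c=wcam(d,d['p'],d['rot'])
g=cv2.cvtColor(d['img'],cv2.COLOR_BGR2HSV)
for v in (200,215,240,280,320,345): print(v,[tuple(x) for x in d['img'][v,286:314:3].tolist()])
e=ray(c,[(299,208),(300,353)],125); print(e,e.mean(0),np.linalg.norm(e[0]-e[1]),np.arctan2(*(e[1]-e[0])[[1,0]]))
print(ray(c,[(304,158)],8))
E
```

```text
200 [(151, 120, 92), (152, 121, 92), (128, 105, 87), (78, 77, 76), (77, 79, 76), (78, 81, 76), (76, 77, 75), (83, 71, 61), (152, 120, 92), (151, 118, 89)]
215 [(152, 117, 90), (134, 131, 127), (136, 137, 132), (132, 130, 127), (135, 134, 130), (122, 123, 119), (59, 58, 57), (139, 109, 83), (151, 120, 91), (150, 118, 88)]
240 [(138, 109, 84), (115, 115, 112), (138, 137, 133), (133, 132, 128), (134, 133, 129), (132, 131, 126), (77, 77, 74), (100, 78, 60), (150, 118, 89), (150, 117, 89)]
280 [(100, 80, 61), (135, 107, 82), (135, 134, 129), (133, 132, 127), (133, 133, 126), (132, 131, 126), (109, 109, 104), (87, 69, 55), (149, 115, 87), (151, 117, 89)]
320 [(70, 23, 36), (99, 79, 60), (113, 109, 102), (132, 132, 127), (129, 130, 124), (132, 132, 126), (123, 124, 119), (55, 56, 55), (125, 98, 76), (147, 119, 90)]
345 [(142, 156, 157), (142, 157, 158), (120, 130, 129), (132, 132, 126), (130, 129, 125), (131, 131, 127), (128, 128, 123), (73, 74, 72), (130, 143, 143), (147, 161, 163)]
[[443.78296241 320.48756207 125.        ]
 [560.27722753 308.81785248 125.        ]] [502.03009497 314.65270727 125.        ] 117.07730748709005 -0.09984103784172102
[[417.83336732 319.48558268   8.        ]]
```

Request:
{"op": "play_rows", "data": {"dp": [[-0.02,-0.011,0],[-0.039,-0.0216,0.01],[-0.039,-0.0216,0.045],[-0.039,-0.0216,0.08],[-0.039,-0.0216,0.11]], "turn": [[0,0,-0.2],[0,0,-0.2],[0,0,-0.2],[0,0,-0.2],[0,0,-0.2]], "gripper": [0,0,0,0,0]}}

```text
t: 1.4
ee_pos: [501.0, 313.5, 119.5]
tcp_rot: [-3.141, -0.001, 3.056]
ft_force: [0.7, 0.4, -0.2]
grip_width: 1.005
grasp_force: 0.0
```

Request:
{"op": "play_rows", "data": {"dp": [[0,0,0.012],[0,0,0.024],[0,0,0.024],[0,0,0.024],[0,0,0.024]], "turn": [[0,0,0],[0,0,0],[0,0,0],[0,0,0],[0,0,0]], "gripper": [0,0,0.5,1,1], "squeeze": 60}}

```text
t: 1.82
ee_pos: [501.5, 314.4, 97.9]
tcp_rot: [3.141, 0.001, 3.058]
ft_force: [-0.5, -0.7, 0.4]
grip_width: 0.606
grasp_force: 0.0
```

Request:
{"op": "play_rows", "data": {"dp": [[0,0,0],[0,0,0],[0,0,0],[0,0,0],[0,0,0]], "turn": [[0,0,0],[0,0,0],[0,0,0],[0,0,0],[0,0,0]], "gripper": [1,1,1,1,1]}}

```text
t: 2.23
ee_pos: [501.4, 313.9, 97.8]
tcp_rot: [-3.141, 0.001, 3.058]
ft_force: [-0.3, -2.4, 3.5]
grip_width: 0.13
grasp_force: 63.6
```

Request:
{"op": "play_rows", "data": {"dp": [[0,0,-0.01],[0,0,-0.04],[0,0,-0.07],[0,0,-0.1],[0,0,-0.13]], "turn": [[0,0,0],[0,0,0],[0,0,0],[0,0,0],[0,0,0]], "gripper": [1,1,1,1,1]}}

```text
t: 2.65
ee_pos: [500.3, 314.0, 228.5]
tcp_rot: [-3.141, -0.002, 3.058]
ft_force: [0.9, 0.6, -4.8]
grip_width: 0.127
grasp_force: 62.5
```

Request:
{"op": "play_rows", "data": {"dp": [[0,0,-0.02],[0,0,-0.035],[0,0,-0.035],[0,0,-0.035],[0,0,-0.035]], "turn": [[0,0,0],[0,0,0],[0,0,0],[0,0,0],[0,0,0]], "gripper": [1,1,1,1,1]}}

```text
t: 3.07
ee_pos: [500.1, 313.7, 260.9]
tcp_rot: [-3.14, -0.002, 3.058]
ft_force: [0.1, -0.1, -5.2]
grip_width: 0.129
grasp_force: 62.4
```

Run:
```python
from h import *
p,s=pose(); print(s)
c=vision.camera('wrist'); cv2.imwrite('pics/w2.png',c['img'])
np.savez('w2.npz',p=p,rot=s['tcp_rot'],**c)
# mixer pins heading from pins: yaw of mixer y = 1.46
for k in (1.46,1.46+np.pi): move([470,-150,262],k)
```

```text
{'t': 3.0667, 'q': array([ 4.43197209e-01,  3.21636692e-01,  1.49079129e+00,  6.68417941e-05,
        1.33189783e+00, -1.04386443e+00]), 'dq': array([ 8.45375837e-05,  1.42936961e-02,  1.23280555e-02, -1.01784152e-03,
        2.34673669e-03,  1.47833839e-03]), 'tau': array([ 1.99795043e-02, -5.54052508e+01, -3.16778111e+01,  3.10575619e-03,
       -7.82331568e-02,  1.23754899e-04]), 'ee_pos': array([500.11381773, 313.69562745, 260.86836724]), 'tcp_rot': array([-3.14027428e+00, -2.39505807e-03,  3.05784048e+00]), 'ft_force': array([ 0.12342023, -0.05376825, -5.15406714]), 'moment': array([-0.02308565, -0.01254167,  0.03120172]), 'grasp_force': 62.43235945701599, 'grip_width': 0.12948279914282182}
dp [  -8.9 -464.5   -0.8]
turn [-2.200e-01 -6.000e-02  9.155e+01]
dp [  -8.9 -464.5   -0.8]
turn [ 6.000e-02 -2.200e-01 -8.845e+01]
```

View pics/w2.png

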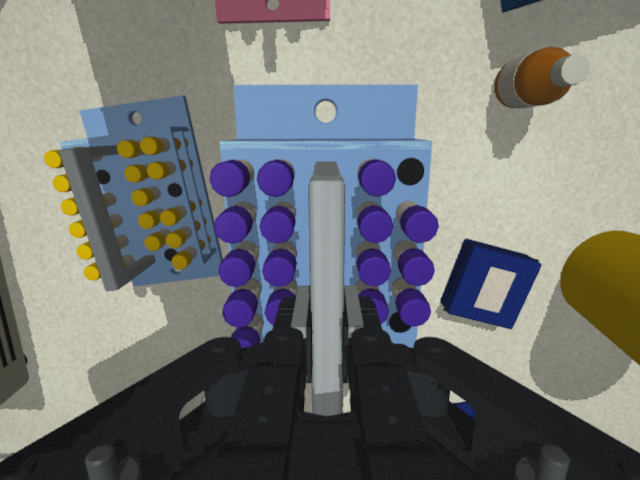

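The tray is gripped and level; its front hole is at (325.5,111). The next stop is beside the mixer with the tray already turned, where the wrist camera can see both pins.

Request:
{"op": "play_rows", "data": {"dp": [[0,-0.0275,0],[0,-0.055,0],[0,-0.0825,0],[0,-0.11,0],[0,-0.1375,0]], "turn": [[0,0,4.6],[0,0,9.2],[0,0,13.8],[0,0,18.3],[0,0,22.9]], "gripper": [1,1,1,1,1]}}

```text
t: 3.53
ee_pos: [488.3, 175.8, 260.5]
tcp_rot: [-3.139, -0.003, 2.655]
ft_force: [0.9, -0.4, -4.1]
grip_width: 0.128
grasp_force: 62.5
```

Request:
{"op": "play_rows", "data": {"dp": [[-0.0106,-0.0254,0],[-0.0211,-0.0508,0],[-0.0317,-0.0762,0],[-0.0422,-0.1016,0],[-0.0528,-0.127,0]], "turn": [[0,0,4.6],[0,0,9.2],[0,0,13.8],[0,0,18.3],[0,0,22.9]], "gripper": [1,1,1,1,1]}}

```text
t: 3.95
ee_pos: [476.0, 39.0, 260.8]
tcp_rot: [-3.139, -0.002, 2.255]
ft_force: [1.3, 1.5, -5.5]
grip_width: 0.127
grasp_force: 62.5
```

Request:
{"op": "play_rows", "data": {"dp": [[-0.0196,-0.0193,0],[-0.0392,-0.0386,0],[-0.0588,-0.0578,0],[-0.0784,-0.0771,0],[-0.098,-0.0964,0]], "turn": [[0,0,4.6],[0,0,9.2],[0,0,13.8],[0,0,18.3],[0,0,22.9]], "gripper": [1,1,1,1,1]}}

```text
t: 4.37
ee_pos: [463.9, -97.7, 260.9]
tcp_rot: [-3.139, -0.002, 1.855]
ft_force: [-0.1, 0.3, -6.0]
grip_width: 0.13
grasp_force: 62.5
```

Request:
{"op": "play_rows", "data": {"dp": [[-0.0256,-0.0101,0],[-0.0512,-0.0203,0],[-0.0767,-0.0304,0],[-0.1023,-0.0406,0],[-0.1279,-0.0507,0]], "turn": [[0,0,4.6],[0,0,9.2],[0,0,13.8],[0,0,18.3],[0,0,22.9]], "gripper": [1,1,1,1,1]}}

```text
t: 4.78
ee_pos: [451.7, -234.5, 260.7]
tcp_rot: [-3.139, -0.002, 1.455]
ft_force: [0.5, 0.5, -4.8]
grip_width: 0.128
grasp_force: 62.5
```

Request:
{"op": "play_rows", "data": {"dp": [[0,0,0],[0,0,0],[0,0,0],[0,0,0],[0,0,0]], "turn": [[0,0,0],[0,0,0],[0,0,0],[0,0,0],[0,0,0]], "gripper": [1,1,1,1,1]}}

```text
t: 5.2
ee_pos: [452.6, -232.6, 261.9]
tcp_rot: [-3.141, -0.001, 1.461]
ft_force: [-0.2, 0.0, -4.9]
grip_width: 0.128
grasp_force: 62.4
```

Run:
```python
from h import *
p,s=pose(); c=vision.camera('wrist'); cv2.imwrite('pics/w3.png',c['img'])
np.savez('w3.npz',p=p,rot=s['tcp_rot'],**c); print(p,s['tcp_rot'],s['q'])
```

```text
[ 452.63967046 -232.57411595  261.86489015] [-3.14056054e+00 -7.99480610e-04  1.46075999e+00] [-6.10601272e-01  1.99210193e-01  1.66014175e+00  2.14862814e-04
  1.28352989e+00 -5.00626357e-01]
```

View pics/w3.png

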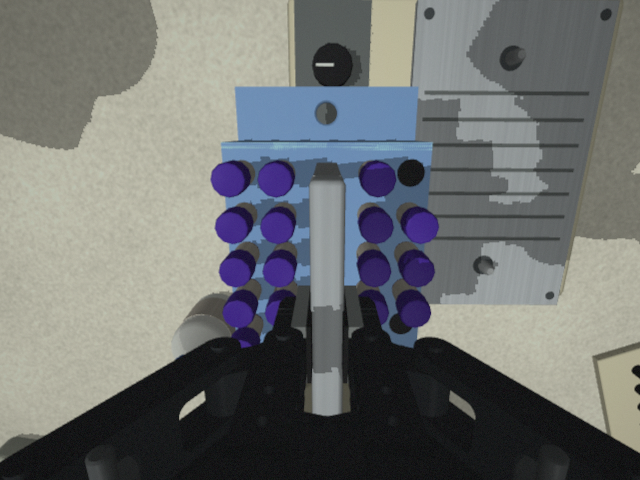

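Pins show at about (512,57) and (485,265), and the tray hole at (326,112). I'll enlarge these three.

Run:
```python
from h import *
im=cv2.imread('pics/w3.png')
cv2.imwrite('pics/crop2.png',np.hstack([cv2.resize(im[v-16:v+16,u-16:u+16],(256,256),interpolation=cv2.INTER_CUBIC) for u,v in [(512,57),(485,265),(326,112)]]))
```

```text
(no output)
```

View pics/crop2.png

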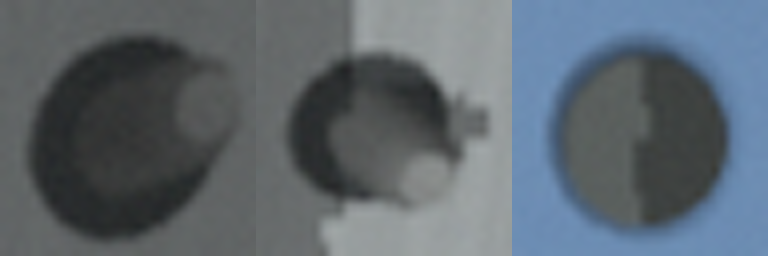

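Run:
```python
from h import *
d=dict(np.load('w3.npz')); c=wcam(d,d['p'],d['rot']); p=d['p']
T=R.from_euler('xyz',d['rot'])
pins=ray(c,[(521.5,53.75),(489.5,270.75)],114); h=ray(c,[(325.3,111.9)],p[2]-89.8)
print('pins',pins.round(1),np.linalg.norm(pins[0]-pins[1]),'yaw',np.arctan2(*(pins[0]-pins[1])[[1,0]]),'mid',pins.mean(0))
print('hole tool',T.inv().apply(h-p))
b=ray(c,[(327.5,182),(326.5,405)],p[2]-97.8+125); print('bar tool',T.inv().apply(b-p))
# independent check: w2 hole
```

```text
pins [[ 607.7 -122.   114. ]
 [ 587.7 -290.   114. ]] 169.22336269699065 yaw 1.4527732243437081 mid [ 597.71243885 -205.98414329  114.        ]
hole tool [[84.32752729 -0.25960948 89.86776275]]
bar tool [[ 58.12031119   0.93943564 -27.15452669]
 [-27.61247829   0.61403336 -27.22273259]]
```

Request:
{"op": "play_rows", "data": {"dp": [[0.0085,0.0285,0],[0.017,0.057,0],[0.0255,0.085,0],[0.034,0.113,0],[0.0427,0.1413,0]], "turn": [[0,0,0.4],[0,0,0.4],[0,0,0.4],[0,0,0.4],[0,0,0.4]], "gripper": [1,1,1,1,1]}}

```text
t: 5.67
ee_pos: [599.4, -205.8, 262.3]
tcp_rot: [-3.141, 0.0, 1.454]
ft_force: [-0.2, -0.4, -4.3]
grip_width: 0.13
grasp_force: 62.4
```

Request:
{"op": "play_rows", "data": {"dp": [[0,0,0.014],[0,0,0.028],[0,0,0.038],[0,0,0.039],[0,0,0.039]], "turn": [[0,0,0],[0,0,0],[0,0,0],[0,0,0],[0,0,0]], "gripper": [1,1,1,1,1]}}

```text
t: 6.08
ee_pos: [597.2, -206.4, 222.5]
tcp_rot: [-3.139, -0.001, 1.453]
ft_force: [0.1, 0.1, -4.5]
grip_width: 0.131
grasp_force: 62.4
```

Request:
{"op": "play_rows", "data": {"dp": [[0,0,0],[0,0,0],[0,0,0],[0,0,0],[0,0,0]], "turn": [[0,0,0],[0,0,0],[0,0,0],[0,0,0],[0,0,0]], "gripper": [1,1,1,1,1]}}

```text
t: 6.5
ee_pos: [598.2, -207.4, 223.9]
tcp_rot: [3.141, 0.0, 1.452]
ft_force: [-0.1, 0.8, -4.9]
grip_width: 0.129
grasp_force: 62.4
```

Run:
```python
from h import *
p,s=pose(); c=vision.camera('wrist'); im=c['img']
np.savez('w4.npz',p=p,rot=s['tcp_rot'],**c); print(p,s['tcp_rot'],s['ft_force'])
cv2.imwrite('pics/w4.png',np.hstack([cv2.resize(im[80:144,276:376],(600,384),interpolation=cv2.INTER_CUBIC)]))
```

```text
[ 598.22326427 -207.36953532  223.91491111] [3.14070764e+00 4.06445256e-04 1.45196777e+00] [-0.13344959  0.83374234 -4.861321  ]
```

View pics/w4.png

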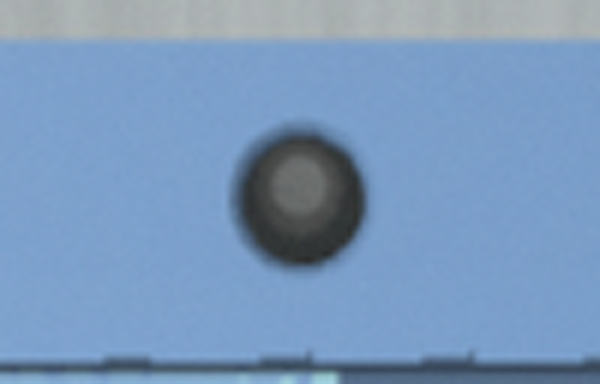

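The pin tip shows inside the front hole: tip at crop (300,185), rim centre at (299,195).

Run:
```python
from h import *
d=dict(np.load('w4.npz')); c=wcam(d,d['p'],d['rot']); p=d['p']
T=R.from_euler('xyz',d['rot'])
a=T.inv().apply(ray(c,[(325.5,110.3)],114)-p); b=T.inv().apply(ray(c,[(325.3,112)],p[2]-89.8)-p)
print(a,b,'pin-hole',a-b)
```

```text
[[ 86.21741657  -0.22492672 109.87972149]] [[84.27228029 -0.26786945 89.76555343]] pin-hole [[ 1.94513628  0.04294273 20.11416806]]
```

Request:
{"op": "play_rows", "data": {"dp": [[0.0018,0,0.003],[0.0018,0,0.006],[0.0018,0,0.009],[0.0018,0,0.009],[0.0018,0,0.009]], "turn": [[0,0,0],[0,0,0],[0,0,0],[0,0,0],[0,0,0]], "gripper": [1,1,1,1,1]}}

```text
t: 6.97
ee_pos: [598.0, -205.2, 213.8]
tcp_rot: [-3.141, -0.0, 1.452]
ft_force: [0.7, -0.4, -4.4]
grip_width: 0.126
grasp_force: 62.4
```

Request:
{"op": "play_rows", "data": {"dp": [[0,0,0.0006],[0,0,0.0012],[0,0,0.0018],[0,0,0.0024],[0,0,0.003]], "turn": [[0,0,0],[0,0,0],[0,0,0],[0,0,0],[0,0,0]], "gripper": [1,1,1,1,1]}}

```text
t: 7.38
ee_pos: [598.3, -205.4, 211.3]
tcp_rot: [3.142, 0.0, 1.452]
ft_force: [0.2, 0.1, -4.7]
grip_width: 0.132
grasp_force: 62.4
```

Request:
{"op": "play_rows", "data": {"dp": [[0,0,0.0004],[0,0,0.0008],[0,0,0.0012],[0,0,0.0016],[0,0,0.002]], "turn": [[0,0,0],[0,0,0],[0,0,0],[0,0,0],[0,0,0]], "gripper": [1,1,1,1,1]}}

```text
t: 7.8
ee_pos: [598.3, -205.3, 209.3]
tcp_rot: [-3.142, 0.0, 1.452]
ft_force: [0.6, -0.0, -4.5]
grip_width: 0.127
grasp_force: 62.4
```

Request:
{"op": "play_rows", "data": {"dp": [[0,0,0.0004],[0,0,0.0008],[0,0,0.0012],[0,0,0.0016],[0,0,0.002]], "turn": [[0,0,0],[0,0,0],[0,0,0],[0,0,0],[0,0,0]], "gripper": [1,1,1,1,1]}}

```text
t: 8.22
ee_pos: [598.3, -205.3, 207.3]
tcp_rot: [3.142, 0.0, 1.452]
ft_force: [0.7, 0.3, -4.3]
grip_width: 0.128
grasp_force: 62.4
```

Request:
{"op": "play_rows", "data": {"dp": [[0,0,0.0004],[0,0,0.0008],[0,0,0.0012],[0,0,0.0016],[0,0,0.002]], "turn": [[0,0,0],[0,0,0],[0,0,0],[0,0,0],[0,0,0]], "gripper": [1,1,1,1,1]}}

```text
t: 8.63
ee_pos: [598.3, -205.4, 205.3]
tcp_rot: [-3.142, 0.0, 1.452]
ft_force: [-0.7, 0.1, -4.1]
grip_width: 0.127
grasp_force: 62.4
```

Request:
{"op": "play_rows", "data": {"dp": [[0,0,0.0007],[0,0,0.0014],[0,0,0.0021],[0,0,0.0028],[0,0,0.0035]], "turn": [[0,0,0],[0,0,0],[0,0,0],[0,0,0],[0,0,0]], "gripper": [1,1,1,1,1]}}

```text
t: 9.05
ee_pos: [598.3, -205.4, 201.8]
tcp_rot: [-3.142, 0.0, 1.452]
ft_force: [1.0, 0.2, -4.2]
grip_width: 0.124
grasp_force: 62.4
```

Request:
{"op": "play_rows", "data": {"dp": [[0,0,0.0006],[0,0,0.0012],[0,0,0.0018],[0,0,0.0024],[0,0,0.003]], "turn": [[0,0,0],[0,0,0],[0,0,0],[0,0,0],[0,0,0]], "gripper": [1,1,1,1,1]}}

```text
t: 9.47
ee_pos: [598.3, -205.4, 198.8]
tcp_rot: [-3.142, 0.0, 1.452]
ft_force: [0.0, 0.3, -5.0]
grip_width: 0.131
grasp_force: 62.4
```

Request:
{"op": "play_rows", "data": {"dp": [[0,0,0.0003],[0,0,0.0006],[0,0,0.0009],[0,0,0.0012],[0,0,0.0015]], "turn": [[0,0,0],[0,0,0],[0,0,0],[0,0,0],[0,0,0]], "gripper": [1,1,1,1,1]}}

```text
t: 9.88
ee_pos: [598.3, -205.4, 197.3]
tcp_rot: [3.142, 0.0, 1.452]
ft_force: [-0.6, 0.2, -4.3]
grip_width: 0.123
grasp_force: 62.4
```

Request:
{"op": "play_rows", "data": {"dp": [[0,0,0.0003],[0,0,0.0006],[0,0,0.0009],[0,0,0.0012],[0,0,0.0015]], "turn": [[0,0,0],[0,0,0],[0,0,0],[0,0,0],[0,0,0]], "gripper": [1,1,1,1,1]}}

```text
t: 10.3
ee_pos: [598.3, -205.5, 195.9]
tcp_rot: [3.141, 0.0, 1.452]
ft_force: [-1.9, -0.8, -3.0]
grip_width: 0.129
grasp_force: 62.5
```

Request:
{"op": "play_rows", "data": {"dp": [[0,0,0.0001],[0,0,0.0002],[0,0,0.0003],[0,0,0.0004],[0,0,0.0005]], "turn": [[0,0,0],[0,0,0],[0,0,0],[0,0,0],[0,0,0]], "gripper": [1,1,1,1,1]}}

```text
t: 10.72
ee_pos: [598.3, -205.6, 195.5]
tcp_rot: [3.141, 0.0, 1.452]
ft_force: [-0.7, -0.5, -2.2]
grip_width: 0.13
grasp_force: 62.7
```

Request:
{"op": "play_rows", "data": {"dp": [[0,0,0.0001],[0,0,0.0002],[0,0,0.0003],[0,0,0.0004],[0,0,0.0004]], "turn": [[0,0,0],[0,0,0],[0,0,0],[0,0,0],[0,0,0]], "gripper": [1,1,1,1,1], "squeeze": 30}}

```text
t: 11.13
ee_pos: [598.5, -205.5, 195.5]
tcp_rot: [3.141, 0.001, 1.452]
ft_force: [-3.0, -1.2, 4.7]
grip_width: 0.13
grasp_force: 63.6
```

Request:
{"op": "play_rows", "data": {"dp": [[0,0,0],[0,0,0],[0,0,0],[0,0,0],[0,0,0]], "turn": [[0,0,0],[0,0,0],[0,0,0],[0,0,0],[0,0,0]], "gripper": [0.8,0.6,0.4,0.2,0]}}

```text
t: 11.55
ee_pos: [598.4, -205.3, 194.8]
tcp_rot: [3.141, -0.0, 1.452]
ft_force: [-0.2, -0.5, 0.2]
grip_width: 0.757
grasp_force: 0.0
```

Request:
{"op": "play_rows", "data": {"dp": [[0,0,0],[0,0,0],[0,0,0],[0,0,0],[0,0,0]], "turn": [[0,0,0],[0,0,0],[0,0,0],[0,0,0],[0,0,0]], "gripper": [0,0,0,0,0]}}

```text
t: 11.97
ee_pos: [598.3, -205.4, 194.9]
tcp_rot: [-3.142, 0.0, 1.452]
ft_force: [0.0, 0.7, -0.4]
grip_width: 1.002
grasp_force: 0.0
```

Request:
{"op": "play_rows", "data": {"dp": [[0,0,-0.02],[0,0,-0.045],[0,0,-0.07],[0,0,-0.09],[0,0,-0.1]], "turn": [[0,0,0],[0,0,0],[0,0,0],[0,0,0],[0,0,0]], "gripper": [0,0,0,0,0]}}

```text
t: 12.38
ee_pos: [599.5, -205.9, 298.1]
tcp_rot: [3.137, 0.002, 1.452]
ft_force: [0.6, 0.0, 0.2]
grip_width: 0.999
grasp_force: 0.0
```

Run:
```python
from h import *
p,s=pose(); c=vision.camera('wrist'); im=c['img']
np.savez('w5.npz',p=p,rot=s['tcp_rot'],**c); print(p,s['tcp_rot'],s['ft_force'])
cv2.imwrite('pics/w5.png',im)
```

```text
[ 599.47103301 -205.91171824  298.0973845 ] [3.13740886e+00 1.50960256e-03 1.45219297e+00] [0.56008074 0.02598703 0.2197172 ]
```

View pics/w5.png

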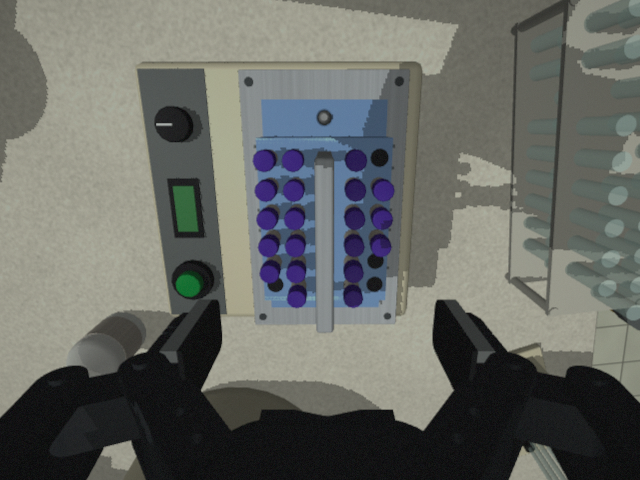

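The tray sits flat with the front pin through its hole at (324,117), and the gripper is clear. The green button is at (193,280).

Run:
```python
from h import *
d=dict(np.load('w5.npz')); c=wcam(d,d['p'],d['rot'])
hsv=cv2.cvtColor(d['img'],cv2.COLOR_BGR2HSV); m=cv2.inRange(hsv,(50,120,90),(80,255,255)); m[:250]=0; m[310:]=0; m[:,:165]=0;m[:,225:]=0
n,l,st,ce=cv2.connectedComponentsWithStats(m); i=1+st[1:,4].argmax(); print(st[i],ce[i])
b=ray(c,[ce[i]],103)[0]; print(b)
mid=np.array([598.3,-205.4]); yx=1.452-np.pi/2
print('geom',[mid+np.array([[np.cos(yx),-np.sin(yx)],[np.sin(yx),np.cos(yx)]])@[-134,-80]])
move([b[0],b[1],200],1.452)
```

```text
[176 275  24  21 397] [187.27455919 285.14357683]
[ 451.29524159 -266.09502109  103.        ]
geom [array([ 455.76306223, -268.95486898])]
dp [ -76.9 -141.1   98.4]
turn [0.33 0.12 0.01]
```

Request:
{"op": "play_rows", "data": {"dp": [[-0.0155,-0.028,0],[-0.031,-0.056,0],[-0.0465,-0.084,0],[-0.062,-0.112,0.01],[-0.0765,-0.138,0.03]], "turn": [[0,0,0],[0,0,0],[0,0,0],[0,0,0],[0,0,0]], "gripper": [1,1,1,1,1]}}

```text
t: 12.85
ee_pos: [451.5, -265.9, 265.6]
tcp_rot: [3.139, 0.002, 1.453]
ft_force: [1.9, -1.4, -0.6]
grip_width: 0.302
grasp_force: 0.0
```

Request:
{"op": "play_rows", "data": {"dp": [[0,0,0.03],[0,0,0.06],[0,0,0.09],[0,0,0.12],[0,0,0.14]], "turn": [[0,0,0],[0,0,0],[0,0,0],[0,0,0],[0,0,0]], "gripper": [1,1,1,1,1]}}

```text
t: 13.27
ee_pos: [450.1, -263.6, 121.4]
tcp_rot: [-3.138, -0.002, 1.452]
ft_force: [-0.4, -0.3, 0.4]
grip_width: -0.004
grasp_force: 0.0
```

Run:
```python
from h import *
p,s=pose(); c=vision.camera('wrist'); print(p,s['ft_force'],s['grip_width'])
cv2.imwrite('pics/w6.png',c['img'][160:480])
```

```text
[ 450.06869982 -263.5989582   121.43438499] [-0.38657369 -0.29846207  0.41032343] -0.0040449708567186285
```

View pics/w6.png

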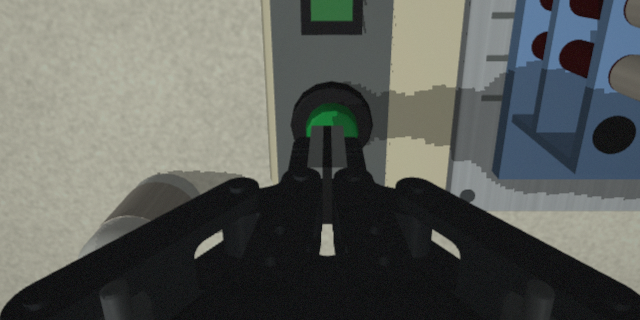

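The tip is over the button, about 3 mm short in tool y (ring centre column 332, tip 327). I'll correct that and press.

Request:
{"op": "play_rows", "data": {"dp": [[0,0.003,0.006],[0,0.003,0.012],[0,0.003,0.017],[0,0.003,0.02],[0,0.003,0.0225]], "turn": [[0,0,0],[0,0,0],[0,0,0],[0,0,0],[0,0,0]], "gripper": [1,1,1,1,1]}}

```text
t: 13.73
ee_pos: [456.0, -265.8, 103.2]
tcp_rot: [3.14, 0.001, 1.452]
ft_force: [0.2, 0.1, 2.9]
grip_width: 0.002
grasp_force: 1.8
```

Request:
{"op": "play_rows", "data": {"dp": [[0,0,0.0004],[0,0,0.0008],[0,0,0.0012],[0,0,0.0012],[0,0,0.0012]], "turn": [[0,0,0],[0,0,0],[0,0,0],[0,0,0],[0,0,0]], "gripper": [1,1,1,1,1]}}

```text
t: 14.15
ee_pos: [455.9, -265.8, 101.8]
tcp_rot: [3.14, 0.001, 1.452]
ft_force: [1.3, -0.2, 4.5]
grip_width: -0.001
grasp_force: 2.2
```

Request:
{"op": "play_rows", "data": {"dp": [[0,0,0.001],[0,0,0.002],[0,0,0.003],[0,0,0.0035],[0,0,0.004]], "turn": [[0,0,0],[0,0,0],[0,0,0],[0,0,0],[0,0,0]], "gripper": [1,1,1,1,1]}}

```text
t: 14.57
ee_pos: [456.1, -265.9, 100.4]
tcp_rot: [3.139, 0.002, 1.452]
ft_force: [-5.6, 5.5, 39.7]
grip_width: 0.001
grasp_force: 19.8
```

Request:
{"op": "play_rows", "data": {"dp": [[0,0,0.0003],[0,0,0.0006],[0,0,0.0008],[0,0,0.0008],[0,0,0.0008]], "turn": [[0,0,0],[0,0,0],[0,0,0],[0,0,0],[0,0,0]], "gripper": [1,1,1,1,1]}}

```text
t: 14.98
ee_pos: [456.1, -266.0, 100.4]
tcp_rot: [3.139, 0.002, 1.452]
ft_force: [-5.6, 5.8, 42.1]
grip_width: -0.001
grasp_force: 20.8
```

The button has bottomed out: 42 N against its stop. Retreating.

Request:
{"op": "play_rows", "data": {"dp": [[0,0,-0.02],[0,0,-0.05],[0,0,-0.09],[0,0,-0.13],[0,0,-0.16]], "turn": [[0,0,0],[0,0,0],[0,0,0],[0,0,0],[0,0,0]], "gripper": [1,1,1,1,1]}}

```text
t: 15.4
ee_pos: [454.7, -265.2, 258.8]
tcp_rot: [-3.141, 0.0, 1.452]
ft_force: [1.1, -1.0, 0.0]
grip_width: 0.002
grasp_force: 0.0
```

Request:
{"op": "play_rows", "data": {"dp": [[0,0,0],[0,0,0],[0,0,0],[0,0,0],[0,0,0]], "turn": [[0,0,0],[0,0,0],[0,0,0],[0,0,0],[0,0,0]], "gripper": [1,1,1,1,1]}}

```text
t: 15.82
ee_pos: [454.0, -264.5, 254.5]
tcp_rot: [-3.138, -0.002, 1.452]
ft_force: [-0.1, 0.4, 0.1]
grip_width: -0.003
grasp_force: 0.0
```

Run:
```python
from h import *
p,s=pose(); c=vision.camera('wrist'); im=c['img']; print(p,s['ft_force'])
cc=wcam(c,p,s['tcp_rot'])
# expected bar-top midpoint pixel if home (z=223), and green/purple sanity
Rc=R.from_euler('xyz',cc['attitude']).as_matrix(); v=(np.array([598.3,-205.4,223])-cc['eye'])@Rc
print('bar mid expected px',cc['fx']*v[0]/v[2]+cc['cx'],cc['fy']*v[1]/v[2]+cc['cy'])
hsv=cv2.cvtColor(im,cv2.COLOR_BGR2HSV); m=cv2.inRange(hsv,(50,120,90),(80,255,255))
n,l,st,ce=cv2.connectedComponentsWithStats(m); print([(st[i].tolist()) for i in range(1,n) if st[i,4]>50])
c=vision.camera('top'); im0=np.load('top0.npz')['img']
cv2.imwrite('pics/fin.png',cv2.resize(c['img'][165:295,160:470],None,fx=2.5,fy=2.5,interpolation=cv2.INTER_CUBIC))
```

```text
[ 453.9969454  -264.50932379  254.46183573] [-0.06188371  0.44619157  0.1242566 ]
bar mid expected px 623.3147236363525 125.83743953588652
[[313, 101, 24, 58, 1314], [311, 210, 29, 28, 621]]
```

View pics/fin.png

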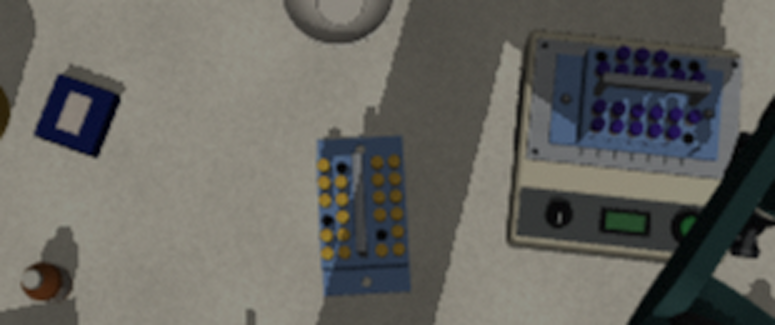

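The tray sits on the platform on its pins (pin at crop (566,99)), and the serum tray, slide box, reagent bottle and bowl are where they were. The arm is clear, so I'm handing in.

```bash
python3 -c "
from station import order
print(order.sign_off())"
```

```text
the job is handed in; nothing more can be done
None
```

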